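# Put the press valve in float and hook its lever

### The job

Push the lever of the hydraulic valve that has the snap hook away from the robot, past its stiff detent, until it clicks into the float notch and stays there by itself. Then swing the snap hook down over the eye on the side of that lever and press it fully home, so that its sprung gate snaps shut under the eye. Leave the other valve's lever and the loose things on the bench where they are.

Things in the scene. Friction and masses are not known exactly. Their poses are not given: they have to be found in the camera images.
- float_valve: the fixed valve with the snap hook: green block on a steel foot plate (200 x 150 x 10 mm). Origin on the bench top, straight below the lever's pivot. x points from the robot's side to the far side (the way the lever is pushed), y to the left, z up. It may be turned up to 0.4 rad and may stand at the left or at the right. The lever's pivot axis runs along y, 50 mm above the bench
- float_lever (a joint): lever angle in rad: 0 is neutral (leaning 0.3 rad towards the robot, spring-centred, it returns when let go), 0.58 is the float notch (leaning about 0.3 rad away), stops at 0 and 0.64. The push needed at the grip is 2 N at first, jumps to about 12 N at the detent between 0.2 and 0.3, and falls off; past about 0.45 the lever goes on by itself into the notch and stays. Back out of the notch takes about 7 N
- float_handle (a point): centre of the lever's black T grip: a bar of 20 mm diameter, 56 mm long along the valve's y, on top of the 12 mm thick lever, 140 mm from the pivot; about 184 mm above the bench in neutral and in float, 191 mm on the way. It travels about 80 mm from neutral to float
- eye (a point): middle of the upper bar of the eye, where the hook goes: a rectangular loop of 8 mm round steel on the left (+y) side of the lever. The upper bar runs along y, 70 mm from the lever's pivot, the point being 42 mm to the left of the lever; the lower bar lies 44 mm below. In float the bar is 117 mm above the bench, 20 mm beyond the lever's pivot, straight under the hook's mouth
- hold_hook (a joint): snap hook arm's hinge in rad: 0 is level and home over the eye in float, positive is raised (starts raised 0.75 to 1.1); friction holds it where it is left, about 1.5 N moves it. It can come home only with the lever in float
- hook_pivot (a point): hinge point of the hook arm (axis along the valve's y), in a post on the robot's side of the lever: in the valve's frame 70 mm before and 42 mm to the left of its origin, 117 mm up. The post is 16 mm thick along x and 26 mm along y and ends 8 mm above the hinge
- hook_pad (a point): centre of the upper face of the thumb pad on the arm, the place to press: a flat steel plate 36 mm along the arm, 28 mm wide; 74 mm along the arm from the hinge and 17.5 mm above it when level. When the arm is raised the pad faces the robot and up. It takes a press of about 2 to 6 N there while the gate opens, then the hook stops hard on the bar; the gate shuts when the arm is within about 0.05 rad of home
- hook_seat (a point): bottom of the hook's jaw, where the middle of the eye's bar lies when the hook is home; 90 mm from the hinge, level with it when home. The jaw opens downwards (arm level), 19 mm wide and 28 mm deep; the hook is 8 mm round steel
- hook_gate (a joint): sprung gate across the jaw's mouth, 20 mm long, in rad: 0 shut, up to 1.45 as the eye pushes it inwards; springs shut by itself once the bar is past it
- spare_handle (a point): centre of the T grip of the other valve's lever (same valve and grip but with no eye and no hook; its lever may lean up to 0.3 rad either way). Not to be moved
- die_strap: loose steel cutting die, 100 x 36 x 32 mm, between the two valves; origin at the centre of its underside. Not to be moved
- die_square: loose square steel cutting die, 100 x 100 x 32 mm, at the left; origin under its centre. Not to be moved
- die_tag: loose five-sided steel cutting die, 95 x 60 x 32 mm, at the right; origin under its centre. Not to be moved
- mallet: loose hammer with a wooden handle, 260 mm long, lying at the right front. Not to be moved
- rivet_tin: loose aluminium tin, 56 mm across, 60 mm tall, standing in the middle nearer the robot; origin under its centre. Not to be moved
- tape_roll: loose cardboard roll, 90 mm across, 22 mm tall, lying at the left; origin under its centre. Not to be moved

How it is judged:
By the outcome, as a careful person would: the job done as asked, in the order asked, and still so for the second after the job is handed in, with the robot touching nothing.
It also fails if it takes over 48 s, if anything falls off the work surface, if the arm or the gripper's body presses on something with over 40 N, if the wrist force passes 120 N, or if a joint passes its speed limit or range.

### The arm

A 6-joint arm with a two-finger parallel gripper is mounted at the origin on the work surface. World frame = base frame: x ahead of the robot, y to its left, z up, the work surface at z = 0. Lengths are in mm, angles in degrees, forces in N, time in s.
With the tool pointing down it reaches from about 350 to 850 mm from the base axis. Payload 8.1 kg.
Tool frame: the origin (TCP) lies on the centre line of the jaws, within the pads' length; the fingertips stand 25 mm ahead of it and the grasp point (between the pads) lies 6 mm ahead of it; z points along the fingers, y is the line along which they close (so a half turn about z gives the same grasp; the last joint's range is limited). The gripper opens to 93 mm and grips with 3 to 60 N. Pads are 15 mm wide; open, the fingers measure 128 mm over their backs; the gripper's body (75 mm by 188 mm) begins 65 mm behind the grasp point.
Start: joints at [63.69, 7.471, 85.268, -0, 87.261, -4.893], TCP at [219.073, 558.581, 243.635] pointing down, gripper open.
Joint ranges: [-169.43, 169.43], [-51.17, 129.36], [1.28, 143.12], [-76.62, 256.62], [0, 156.53], [-152.29, 152.29]. Speed limits (degrees/s): [136.94, 136.94, 159.86, 180, 180, 180].

### API

Orientations are given as [roll, pitch, yaw] about the fixed x, y, z axes, in that order (R = Rz(yaw) Ry(pitch) Rx(roll)).
In Python, from bench import bot gives the robot as it stands.
- The arm moves only by the shell command python3 -m inch 'ROWS' [FORCE]. ROWS is JSON, one flat list of numbers, 7 for each row, row after row: the turn, a rotation vector about the tool's x, y, z in rad, then the shift along the tool's x, y, z in cm, then the finger opening in cm, from 0 to 9.3. A call has exactly 10 rows; each row is the pose to reach, as a shift and turn from the pose commanded when the call began, along the tool's axes at that moment; what a row does not reach only later rows make up. A row lasts 1/8 s, in which the tool goes at most 62.5 mm and 10.7 degrees, less where a joint would pass 70% of its speed; a pose out of reach is approached as far as the arm can. A call with a gripper value outside its range is refused whole. The fingers move at their own pace and stop on an object; FORCE is the grip in N (left out, the last holds). Time passes only in rows, so rows that repeat a pose let the fingers close, or fill a call up. It gives the time, the measured TCP pose, the force, the opening and the grip force at its end, in the units of the state.
- bot.sense(): the state, without advancing time (a new reading comes with each control period).
- bot.snapshot(name): name is "side" or "top"; returns the picture (400x640x3 uint8, blue, green, red); there is no depth.
- bot.camera_params(name): a dict with "vfov" (degrees; the focal length in pixels is half the picture's height over the tangent of half this angle, whatever the lens; pixels are square), "cx", "cy" (the principal point, pixels), "k1" (the pictures are not rectified: a ray, as slopes to the right and down, at radius r is drawn at 1 + k1 r^2 times it, then the intrinsics apply), "position" and "rotation" of the camera in the world. Camera axes: x right, y down, z forward; pixel columns grow to the right and rows downward; lengths in mm; the calibration is good to about 2 mm. A picture is of the moment at which its call begins. camera_params takes no time and is no camera call.
- bot.close_job(): hands the job in; it is judged then, once.
The state is a dict: "t": time; "q": joint angles; "joint_velocities": joint speeds; "effort": joint torques, N m; "ee_pos": TCP position; "eef_rot": TCP orientation; "wrist_force": force on the tool from outside, world axes, zero at the start; "moment": the same for the moment, N m; "width": opening from 0.0 (shut) to 1.0 (fully open); "gripper_force": force on a finger pad.
Only numpy, scipy, OpenCV 4.12 (cv2) and the standard library are available. Lean on these libraries where they do the work, as an engineer would, in place of code of your own. Each camera call takes 0.05 s, during which the arm holds its last target. There are 200 camera calls.

## Working session

There is one attempt and no reset: what is moved stays moved. The work goes in short steps, Python scripts to look and compute and a shell command to move; the robot and the scene stay as the last step left them, time stands still between calls to the robot, and variables do not carry over. Pictures are saved under pics/ and viewed, at most 10 in all, crops included, and the job is handed in when it is done.

```bash
ls; mkdir -p pics; python3 - <<'E'
from bench import bot
import cv2
for n in("side","top"):
    cv2.imwrite(f"pics/{n}0.png",bot.snapshot(n)); print(n,bot.camera_params(n))
print(bot.sense())
E
```

```text
pics
side {'vfov': 43.273495309995056, 'cx': 311.6937100615411, 'cy': 205.13355562864643, 'k1': -0.006781148233963923, 'position': array([-205.13491149, -765.23150151, 1201.26422903]), 'rotation': array([-136.65232986,    0.67506505,  -42.18746531])}
top {'vfov': 44.22716282173956, 'cx': 320.891364239006, 'cy': 199.03749382753853, 'k1': -0.055527116379571535, 'position': array([ 340.37906394,   10.55346051, 1669.64020793]), 'rotation': array([-174.88373626,   -0.30506728,  -90.40511375])}
{'t': 0.1, 'q': array([ 6.36918716e+01,  7.51051139e+00,  8.53225137e+01, -4.75620886e-04,
        8.72618960e+01, -4.89551477e+00]), 'joint_velocities': array([ 0.06917613, -0.07373225, -0.15845213, -0.02822264, -0.06003939,
        0.05548943]), 'effort': array([ 1.09024288e-03, -5.61343288e+01, -4.93095160e+01,  7.70324632e-02,
        2.91220093e-02, -5.29996714e-05]), 'ee_pos': array([218.84561422, 558.1596424 , 242.70016877]), 'eef_rot': array([-1.79905385e+02, -7.62715778e-03,  1.58587403e+02]), 'wrist_force': array([ 0.86811031,  1.13124718, -0.02952494]), 'moment': array([ 0.01274985, -0.01087297,  0.00405456]), 'gripper_force': 0.0, 'width': 1.002850366285162}
```

View pics/side0.png

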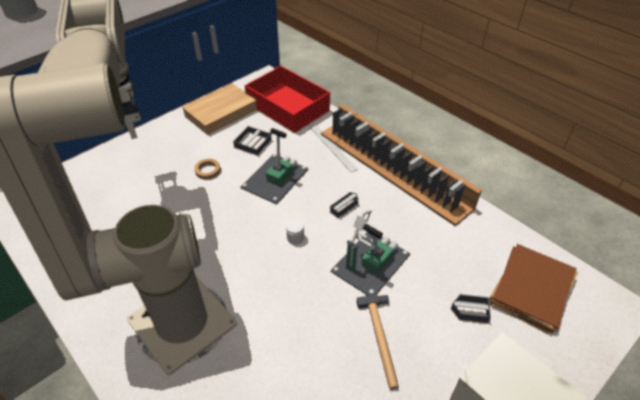

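View pics/top0.png

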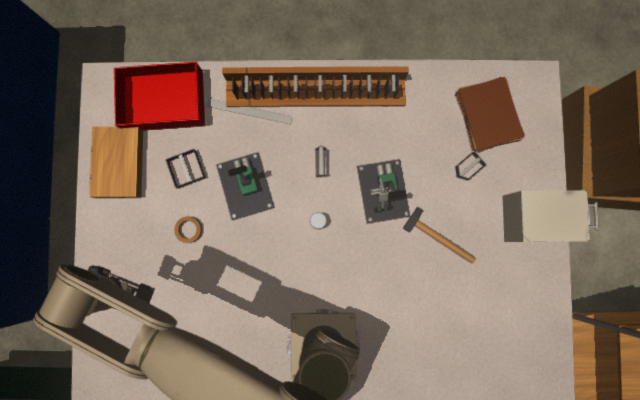

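The side view shows the float valve (with hook) at about (372,262) and the spare valve at (275,175). In the top view the float valve is at (384,190), with its base plate turned slightly, and the arm at lower left, clear of it. Next I'll measure the plate and take enlarged crops.

```bash
cat > h.py <<'E'
import numpy as np, cv2
from scipy.spatial.transform import Rotation as R
from bench import bot
def cam(n):
    p=bot.camera_params(n); f=200/np.tan(np.radians(p["vfov"]/2))
    return p,f,R.from_euler('xyz',p["rotation"],degrees=True).as_matrix()
def ray(n,uv):
    p,f,M=cam(n); d=np.array([(uv[0]-p["cx"])/f,(uv[1]-p["cy"])/f]); s=d.copy()
    for _ in range(8): s=d/(1+p["k1"]*(s@s))
    return p["position"],M@np.r_[s,1]
def plane(n,uv,z):
    o,d=ray(n,uv); return o+d*(z-o[2])/d[2]
def tri(a,b):   # side uv, top uv -> point, gap
    o1,d1=ray("side",a); o2,d2=ray("top",b)
    t=np.linalg.lstsq(np.c_[d1,-d2],o2-o1,rcond=None)[0]
    P,Q=o1+d1*t[0],o2+d2*t[1]; return (P+Q)/2,np.linalg.norm(P-Q)
def proj(n,P):
    p,f,M=cam(n); c=M.T@(np.asarray(P,float)-p["position"]); s=c[:2]/c[2]
    s=s*(1+p["k1"]*(s@s)); return s*f+[p["cx"],p["cy"]]
E
python3 - <<'E'
from h import *
rois={"top":(345,145,75,90),"side":(320,195,105,110)}
cr=[]
for n,(x,y,w,h) in rois.items():
    im=cv2.imread(f"pics/{n}0.png")
    c=im[y:y+h,x:x+w]; s=400/w
    cr.append(cv2.resize(c,(400,480),interpolation=cv2.INTER_CUBIC)); print(n,400/w,480/h)
    hsv=cv2.cvtColor(c,cv2.COLOR_BGR2HSV)
    m=((hsv[...,2]<110)).astype(np.uint8)*255
    k,l,st,_=cv2.connectedComponentsWithStats(m); i=1+st[1:,4].argmax()
    pts=np.argwhere(l==i)[:,::-1]+[x,y]
    W=np.array([plane(n,p,10)[:2] for p in pts],np.float32)
    print(n,st[i],cv2.minAreaRect(W))
cv2.imwrite("pics/crop0.png",np.hstack(cr))
E
```

```text
top 5.333333333333333 5.333333333333333
top [  12   15   63   72 2486] ((494.13446044921875, -232.512451171875), (247.8536834716797, 184.505615234375), 8.87442684173584)
side 3.8095238095238093 4.363636363636363Traceback (most recent call last):
  File "<stdin>", line 12, in <module>
  File "h.py", line 12, in plane
    o,d=ray(n,uv); return o+d*(z-o[2])/d[2]
        ~~~^^^^^^
  File "h.py", line 8, in ray
    p,f,M=cam(n); d=np.array([(uv[0]-p["cx"])/f,(uv[1]-p["cy"])/f]); s=d.copy()
          ~~~^^^
  File "h.py", line 5, in cam
    p=bot.camera_params(n); f=200/np.tan(np.radians(p["vfov"]/2))
ValueError: time passes only in moves, steps and waits
```

```bash
sed -i 's/^def cam/from functools import lru_cache\n@lru_cache\ndef cam/' h.py
python3 - <<'E'
from h import *
rois={"top":(345,145,75,90),"side":(320,195,105,110)}
cr=[]
for n,(x,y,w,h) in rois.items():
    im=cv2.imread(f"pics/{n}0.png")
    c=im[y:y+h,x:x+w]
    cr.append(cv2.resize(c,(400,480),interpolation=cv2.INTER_CUBIC))
    hsv=cv2.cvtColor(c,cv2.COLOR_BGR2HSV)
    m=(hsv[...,2]<110).astype(np.uint8)*255
    m=cv2.morphologyEx(m,cv2.MORPH_OPEN,np.ones((9,9)))
    k,l,st,_=cv2.connectedComponentsWithStats(m); i=1+st[1:,4].argmax()
    pts=np.argwhere(l==i)[:,::-1]+[x,y]
    W=np.array([plane(n,p,10)[:2] for p in pts],np.float32)
    print(n,st[i],cv2.minAreaRect(W))
cv2.imwrite("pics/crop0.png",np.hstack(cr))
E
```

```text
top [  14   19   49   57 2051] ((515.999755859375, -211.2382049560547), (197.04782104492188, 149.21278381347656), 8.87442684173584)
side [  19   49   64   46 2048] ((498.205078125, -220.5681915283203), (163.53106689453125, 181.13949584960938), 37.312461853027344)
```

View pics/crop0.png

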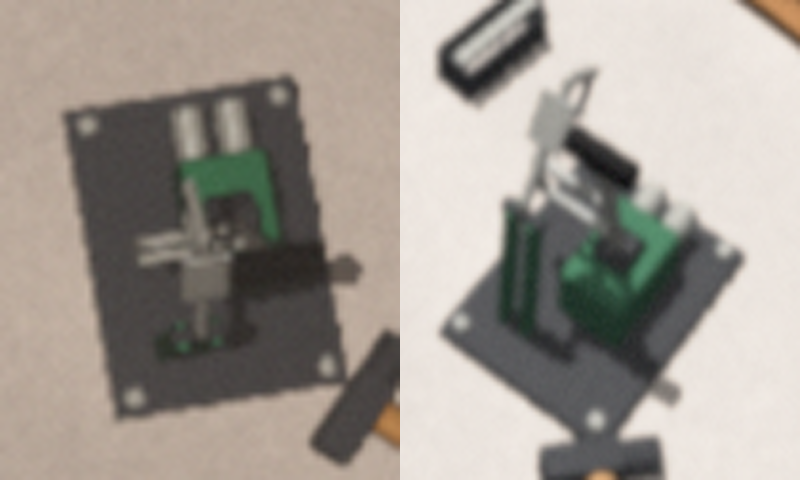

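The crop shows the base plate as a clear rectangle (197 x 149 mm, matching the stated size). The post top is near top px (382,208). The black T grip in the side view is at about (373,231), and the pad in the side view is at about (358,222). Now I'll check that these agree with each other.

```bash
python3 - <<'E'
from h import *
def s(x,y): return ((x-400)/3.8095+320-.5, y/4.3636+195-.5)
def t(x,y): return (x/5.3333+345-.5, y/5.3333+145-.5)
bs=[s(*p) for p in((460,322),(597,419),(727,248))]
bt=[t(*p) for p in((88,125),(280,95),(327,366),(135,398))]
B=[plane("top",p,13) for p in bt]; print("top bolts",np.round(B,0).tolist(),"c",np.mean(B,0))
print("side bolts",[np.round(plane("side",p,13)).tolist() for p in bs])
print("grip from side z184", plane("side",s(602,160),184))
yaw=np.radians(8.9); M=np.array([[np.cos(yaw),-np.sin(yaw)],[np.sin(yaw),np.cos(yaw)]])
c=np.mean(B,0)[:2]
loc=lambda P:(M.T@(P[:2]-c)).round(1)
print("grip loc",loc(plane("side",s(602,160),184)))
print("posttop", loc(plane("top",t(200,345),125)), loc(plane("side",s(520,207),125)))
P,g=tri(s(548,122),t(205,280)); print("pad",P,g,loc(P))
P,g=tri(s(598,72),t(192,190)); print("hooktip",P,g,loc(P))
# model overlay check
pts={"grip":(-41.4,0,184)}
E
```

```text
top bolts [[594.0, -137.0, 13.0], [613.0, -260.0, 13.0], [439.0, -286.0, 13.0], [420.0, -164.0, 13.0]] c [ 516.28905352 -211.49836864   13.        ]
side bolts [[419.0, -157.0, 13.0], [440.0, -280.0, 13.0], [615.0, -254.0, 13.0]]
grip from side z184 [ 485.22805891 -224.93681787  184.        ]
grip loc [-32.8  -8.5]
posttop [-67.   31.3] [-57.1  40.7]
pad [ 475.86210719 -184.22927389  192.55378566] 4.2304072217837385 [-35.7  33.2]
hooktip [ 528.81181385 -179.07035793  193.92064248] 0.2830651728377472 [17.4 30.1]
```

```bash
cat >> h.py <<'E'
YAW=np.radians(8.9); O=np.array([523.3,-219.6])
M2=np.array([[np.cos(YAW),-np.sin(YAW)],[np.sin(YAW),np.cos(YAW)]])
def W(x,y,z): return np.r_[O+M2@[x,y],z]
def model(lev,a):
    th=lev-.3; c,s=np.cos,np.sin; L=lambda r,y,d=0:W(r*s(th)+d*c(th),y,50+r*c(th)-d*s(th))
    H=lambda u,v,y=42:W(-70+u*c(a)-v*s(a),y,117+u*s(a)+v*c(a))
    return {"grip":[L(140,28),L(140,-28)],"eye":[L(70,6),L(70,60)],"post":[W(-78,29,125),W(-62,29,125),W(-62,55,125),W(-78,55,125),W(-78,29,125)],
     "pad":[H(56,17.5,28),H(92,17.5,28),H(92,17.5,56),H(56,17.5,56),H(56,17.5,28)],"arm":[H(0,0),H(90,0)]}
E
cat > ov.py <<'E'
from h import *
def overlay(tag,out,lev,a,rois,size=(400,480),snap=False):
    cr=[]
    for n,(x,y,w,h) in rois.items():
        im=bot.snapshot(n) if snap else cv2.imread(f"pics/{n}{tag}.png")
        if snap: cv2.imwrite(f"pics/{n}{tag}.png",im)
        c=cv2.resize(im[y:y+h,x:x+w],size,interpolation=cv2.INTER_CUBIC)
        if lev is not None:
            for k,(v,col) in enumerate(zip(model(lev,a).values(),[(0,0,255),(255,0,0),(0,255,255),(255,0,255),(0,165,255)])):
                p=np.array([(proj(n,q)-[x-.5,y-.5])*[size[0]/w,size[1]/h] for q in v])
                cv2.polylines(c,[p.round().astype(np.int32)],False,col,1)
        cr.append(c)
    cv2.imwrite(f"pics/{out}.png",np.hstack(cr))
E
python3 - <<'E'
from ov import *
overlay("0","ov0",0,.95,{"top":(345,145,75,90),"side":(320,195,105,110)})
E
```

```text
(no output)
```

View pics/ov0.png

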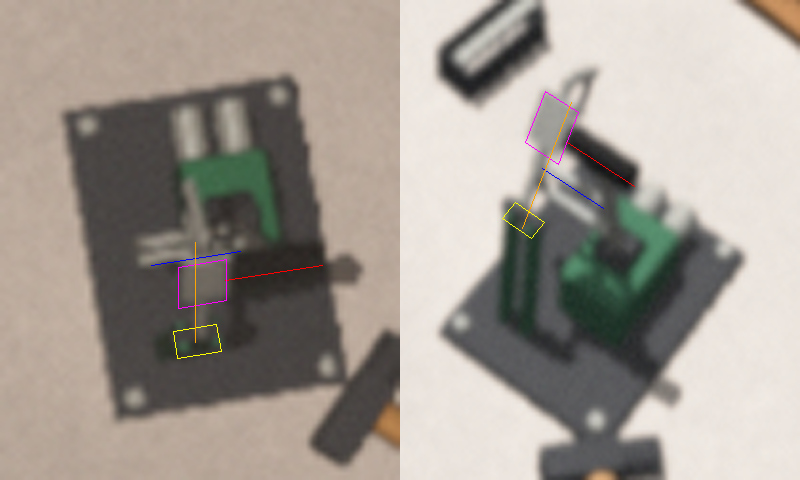

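The overlay agrees in both views to a few mm; the eye and grip suggest about 3 mm more along x. Pad angle is about 1.0 rad. Next I'll work out the approach in tool axes.

```bash
sed -i 's/O=np.array.*/O=np.array([526.3,-219.1])/' h.py
cat >> h.py <<'E'
def shift(P):  # world point -> shift from present TCP in tool axes, cm
    s=bot.sense(); T=R.from_euler('xyz',s["eef_rot"],degrees=True).as_matrix()
    return (T.T@(np.asarray(P)-s["ee_pos"])/10).round(2)
def turn():    # rotation vector to (tool x,y,z)=(-vx,vy,-vz)
    T=R.from_euler('xyz',bot.sense()["eef_rot"],degrees=True)
    G=np.eye(3); G[:2,:2]=M2; return (T.inv()*R.from_matrix(G@np.diag([-1,1,-1.]))).as_rotvec().round(3)
def loc(P): return np.r_[M2.T@(np.asarray(P)[:2]-O),P[2]].round(1)
E
python3 - <<'E'
from h import *
print(turn()); 
for P in ((330,300,270),(410,100,270),W(-85,-12,260)): print(np.round(P),shift(P))
E
```

```text
[-0.002 -0.001 -0.529]
[330 300 270] [-19.77 -19.98  -2.7 ]
[410 100 270] [-34.52 -35.68  -2.68]
[ 444. -244.  260.] [-50.27 -66.47  -1.63]
```

```bash
python3 -m inch '[0,0,-0.05,-4,-4,-0.6,0, 0,0,-0.1,-8,-8,-1.2,0, 0,0,-0.15,-12,-12,-1.8,0, 0,0,-0.2,-16,-16,-2.4,0, 0,0,-0.25,-19.8,-20,-2.7,0, 0,0,-0.3,-23.5,-24,-2.7,0, 0,0,-0.35,-27.2,-28,-2.7,0, 0,0,-0.4,-31,-32,-2.7,0, 0,0,-0.45,-34.5,-35.7,-2.7,0, 0,0,-0.529,-37,-40.7,-2.7,0]' 20; python3 - <<'E'
from h import *
print(turn()); 
for P in (W(-85,-12,260),W(-85,-12,190)): print(np.round(P),shift(P))
E
```

```text
t: 1.35
ee_pos: [415.2, 43.0, 270.3]
eef_rot: [180.0, -0.0, -171.0]
wrist_force: [0.8, -0.3, 0.6]
width: 0.012
gripper_force: 0.0
[ 0.    -0.     0.002]
[ 444. -244.  260.] [  1.64 -28.81   1.02]
[ 444. -244.  190.] [  1.64 -28.81   8.02]
```

```bash
python3 -m inch '[0,0,0,0.3,-5,0.2,0, 0,0,0,0.6,-10,0.4,0, 0,0,0,0.9,-15,0.6,0, 0,0,0,1.2,-20,0.8,0, 0,0,0,1.5,-25,1,0, 0,0,0,1.6,-28.8,1,0, 0,0,0,1.6,-28.8,3,0, 0,0,0,1.6,-28.8,6,0, 0,0,0,1.6,-28.8,8,0, 0,0,0,1.6,-28.8,8,0]'; python3 - <<'E'
from ov import *
s=bot.sense(); print(loc(s["ee_pos"]),turn())
overlay("1","ov1",0,1.0,{"top":(345,145,75,90),"side":(320,175,105,110)},snap=True)
E
```

```text
t: 2.6
ee_pos: [442.1, -240.4, 187.7]
eef_rot: [179.8, -0.2, -171.1]
wrist_force: [-0.2, 0.3, 0.8]
width: 0.0
gripper_force: 0.0
[-86.5  -8.  187.7] [ 0.004 -0.004  0.001]
```

View pics/ov1.png

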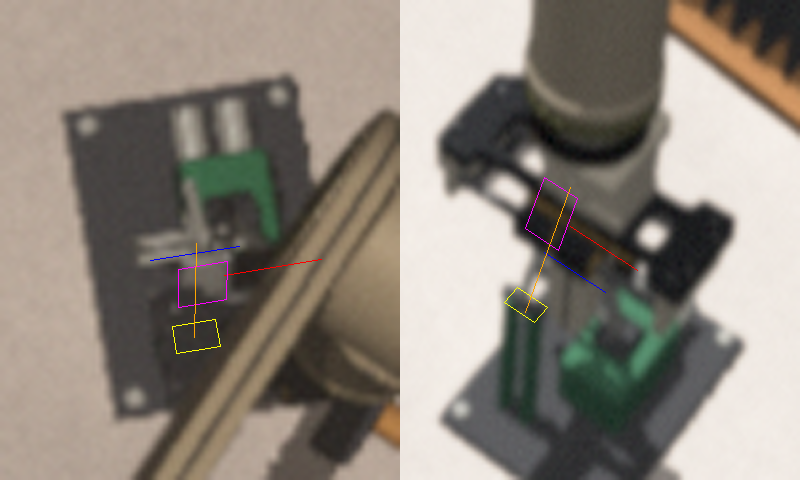

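The view shows the gripper standing just behind the lever, with the hook and eye unmoved (top px unchanged). Next I'll push and check the force.

```bash
python3 -m inch '[0,0,0,-1,-0.4,0,0, 0,0,0,-2,-0.4,0,0, 0,0,0,-2.5,-0.4,0,0, 0,0,0,-3,-0.4,0,0, 0,0,0,-3.5,-0.4,0,0, 0,0,0,-4,-0.4,0,0, 0,0,0,-4.5,-0.4,0,0, 0,0,0,-4.5,-0.4,0,0, 0,0,0,-4.5,-0.4,0,0, 0,0,0,-4.5,-0.4,0,0]'; python3 - <<'E'
from h import *
s=bot.sense(); print(loc(s["ee_pos"]),turn(),M2.T@s["wrist_force"][:2])
E
```

```text
t: 3.95
ee_pos: [488.6, -239.4, 190.5]
eef_rot: [180.0, -0.0, -171.1]
wrist_force: [-1.4, -1.1, -0.3]
width: 0.009
gripper_force: 0.7
[-40.4 -14.2 190.5] [ 0. -0. -0.] [-1.54950764 -0.82272823]
```

```bash
python3 -m inch '[0,0,0,-0.5,0,0,0, 0,0,0,-1,0,0,0, 0,0,0,-1.5,0,0,0, 0,0,0,-2,0,0,0, 0,0,0,-2.2,0,0,0, 0,0,0,-2.2,0,0,0, 0,0,0,-2.2,0,0,0, 0,0,0,-2.2,0,0,0, 0,0,0,-2.2,0,0,0, 0,0,0,-2.2,0,0,0]'; python3 - <<'E'
from h import *
s=bot.sense(); print(loc(s["ee_pos"]),turn(),M2.T@s["wrist_force"][:2])
E
```

```text
t: 5.2
ee_pos: [508.4, -236.5, 191.5]
eef_rot: [180.0, -0.3, -171.1]
wrist_force: [-20.6, -0.4, 15.1]
width: 0.006
gripper_force: 9.8
[-20.4 -14.4 191.5] [ 0.    -0.005 -0.001] [-20.41224983   2.74647094]
```

```bash
python3 - <<'E'
from ov import *
s=bot.sense(); print(loc(s["ee_pos"]),s["wrist_force"],s["moment"])
overlay("2","ov2",0.27,1.0,{"top":(345,145,75,90),"side":(320,175,105,110)},snap=True)
E
```

```text
[-20.4 -14.4 191.5] [-20.59139118  -0.444584    15.14652804] [0.05086581 3.10840937 0.02783526]
```

View pics/ov2.png

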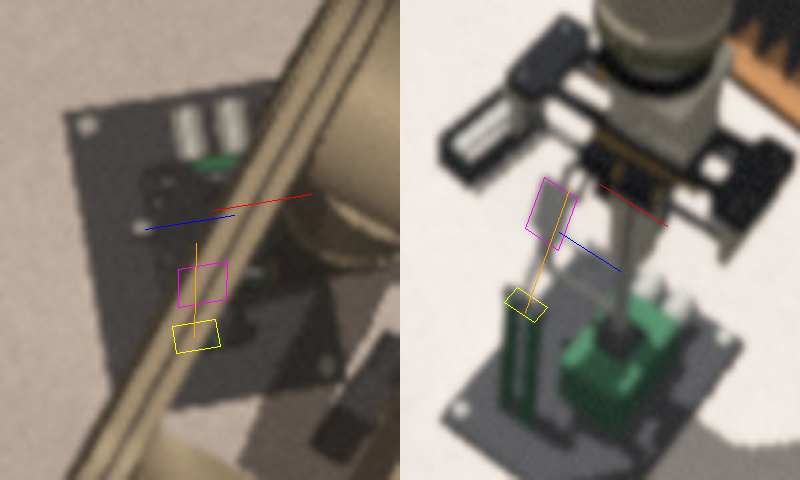

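The lever is nearly upright, the hook is still at its modelled place, and nothing else is touched. I'll push on to the notch.

```bash
python3 -m inch '[0,0,0,-0.5,0,0,0, 0,0,0,-1,0,0,0, 0,0,0,-1.5,0,0,0, 0,0,0,-2,0,0,0, 0,0,0,-2.5,0,0,0, 0,0,0,-3,0,0,0, 0,0,0,-3.3,0,0,0, 0,0,0,-3.6,0,0,0, 0,0,0,-3.6,0,0,0, 0,0,0,-3.6,0,0,0]'; python3 - <<'E'
from h import *
s=bot.sense(); print(loc(s["ee_pos"]),turn(),M2.T@s["wrist_force"][:2],s["wrist_force"][2])
E
```

```text
t: 6.55
ee_pos: [545.9, -230.5, 190.6]
eef_rot: [180.0, -0.0, -171.1]
wrist_force: [0.5, -0.4, 0.4]
width: 0.005
gripper_force: 0.0
[ 17.6 -14.3 190.6] [ 0. -0. -0.] [ 0.4762768  -0.44679817] 0.4420759146287481
```

```bash
python3 -m inch '[0,0,0,3,0,0,0, 0,0,0,6,0,0,0, 0,0,0,8,0,-3,0, 0,0,0,10,0,-6,0, 0,0,0,11.2,0,-6,0, 0,0,0,11.2,3,-6,0, 0,0,0,11.2,5.6,-6,0, 0,0,0,11.2,5.6,-6,0, 0,0,0,11.2,5.6,-6,0, 0,0,0,11.2,5.6,-6,0]'; python3 - <<'E'
from ov import *
s=bot.sense(); print(loc(s["ee_pos"]),s["wrist_force"])
overlay("3","ov3",0.58,1.0,{"top":(345,145,75,90),"side":(320,175,105,110)},snap=True)
E
```

```text
t: 7.8
ee_pos: [426.7, -193.0, 250.2]
eef_rot: [180.0, -0.0, -171.1]
wrist_force: [1.4, -0.4, -0.3]
width: 0.006
gripper_force: 0.0
[-94.4  41.2 250.2] [ 1.35888682 -0.36047984 -0.29946378]
```

View pics/ov3.png

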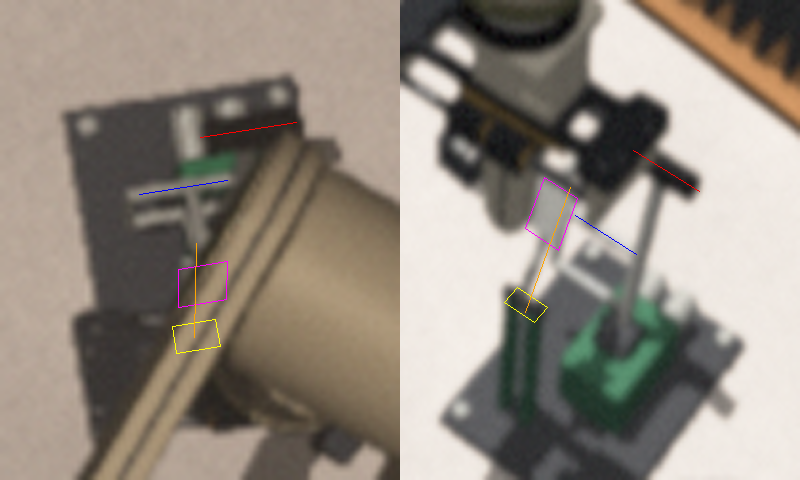

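The lever stays in float after release (top: grip and eye lie on the float model), and the hook is still raised at about 1.0 rad. Next I'll swing the hook down along its arc.

```bash
python3 -m inch '[0,0,0,-1.5,0.1,2,0, 0,0,0,-2.9,0.1,3.6,0, 0,0,0,-4.2,0.1,3.65,0, 0,0,0,-4.9,0.1,4,0, 0,0,0,-5.6,0.1,4.3,0, 0,0,0,-6.2,0.1,4.75,0, 0,0,0,-6.8,0.1,5.2,0, 0,0,0,-7.3,0.1,5.75,0, 0,0,0,-7.8,0.1,6.3,0, 0,0,0,-7.8,0.1,6.3,0]'; python3 - <<'E'
from ov import *
s=bot.sense(); print(loc(s["ee_pos"]),s["wrist_force"])
overlay("4","ov4",0.58,0.4,{"top":(345,145,75,90),"side":(320,175,105,110)},snap=True)
E
```

```text
t: 9.15
ee_pos: [503.6, -179.3, 187.1]
eef_rot: [180.0, -0.0, -171.1]
wrist_force: [0.1, 0.3, -0.3]
width: 0.003
gripper_force: 0.0
[-16.3  42.9 187.1] [ 0.11433437  0.30295209 -0.26550297]
```

View pics/ov4.png

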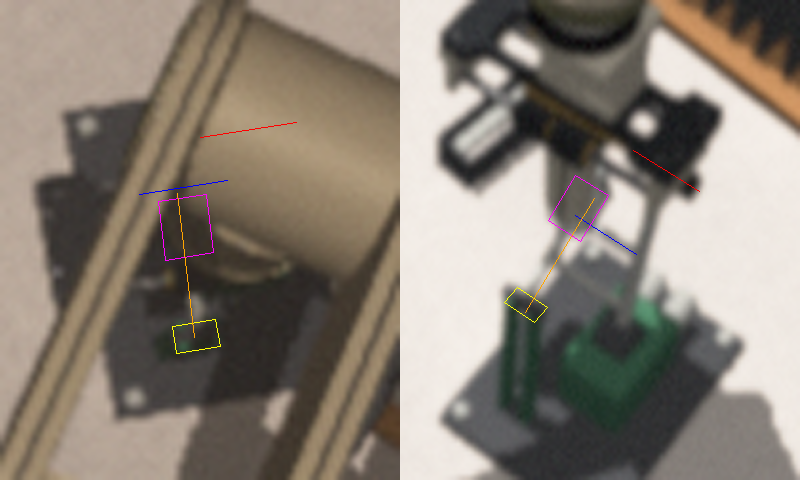

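The pad has followed down (side crop about (580,205), close to the 0.4 rad model) and sits under the fingertips. I'll go on to just above home.

```bash
python3 -m inch '[0,0,0,-0.3,-0.1,0.4,0, 0,0,0,-0.5,-0.1,0.8,0, 0,0,0,-0.8,-0.1,1.3,0, 0,0,0,-0.95,-0.1,1.6,0, 0,0,0,-1.1,-0.1,1.9,0, 0,0,0,-1.2,-0.1,2.2,0, 0,0,0,-1.3,-0.1,2.4,0, 0,0,0,-1.3,-0.1,2.6,0, 0,0,0,-1.3,-0.1,2.6,0, 0,0,0,-1.3,-0.1,2.6,0]'; python3 - <<'E'
from h import *
s=bot.sense(); print(loc(s["ee_pos"]),s["wrist_force"])
E
```

```text
t: 10.5
ee_pos: [516.6, -178.4, 161.7]
eef_rot: [-180.0, -0.0, -171.1]
wrist_force: [-0.0, 0.4, 0.2]
width: 0.006
gripper_force: 0.0
[ -3.3  41.7 161.7] [-0.01480721  0.37362833  0.1647122 ]
```

```bash
python3 -m inch '[0,0,0,0,0,0.1,0, 0,0,0,0,0,0.2,0, 0,0,0,0,0,0.3,0, 0,0,0,0,0,0.4,0, 0,0,0,0,0,0.4,0, 0,0,0,0,0,0.4,0, 0,0,0,0,0,0.4,0, 0,0,0,0,0,0.4,0, 0,0,0,0,0,0.4,0, 0,0,0,0,0,0.4,0]'; python3 - <<'E'
from h import *
s=bot.sense(); print(loc(s["ee_pos"]),s["wrist_force"],s["moment"])
E
```

```text
t: 11.75
ee_pos: [516.9, -178.4, 158.6]
eef_rot: [-180.0, 0.0, -171.1]
wrist_force: [-1.1, 1.1, 6.2]
width: 0.003
gripper_force: 3.2
[ -3.   41.6 158.6] [-1.09240971  1.06431655  6.23281527] [ 0.30870528  0.34189958 -0.03674371]
```

```bash
python3 -m inch '[0,0,0,0,0,0.05,0, 0,0,0,0,0,0.1,0, 0,0,0,0,0,0.15,0, 0,0,0,0,0,0.15,0, 0,0,0,0,0,0.15,0, 0,0,0,0,0,0.15,0, 0,0,0,0,0,0.15,0, 0,0,0,0,0,0.15,0, 0,0,0,0,0,0.15,0, 0,0,0,0,0,0.15,0]'; python3 - <<'E'
from h import *
s=bot.sense(); print(loc(s["ee_pos"]),s["wrist_force"],s["moment"])
E
```

```text
t: 13.0
ee_pos: [517.0, -178.4, 158.3]
eef_rot: [-180.0, 0.1, -171.1]
wrist_force: [-5.6, 3.3, 14.6]
width: 0.006
gripper_force: 7.5
[ -2.9  41.6 158.3] [-5.57212597  3.28690502 14.62655021] [0.65754147 1.11539734 0.03736657]
```

It's a hard stop at home height. I'll release straight up and clear the view.

```bash
python3 -m inch '[0,0,0,0,0,-1,0, 0,0,0,0,0,-3,0, 0,0,0,0,0,-7,0, 0,0,0,2,0,-11,0, 0,0,0,6,2,-12,0, 0,0,0,10,6,-12,0, 0,0,0,11,11,-12,0, 0,0,0,11,16,-12,0, 0,0,0,11,20,-12,0, 0,0,0,11,20,-12,0]'; python3 - <<'E'
from ov import *
s=bot.sense(); print(s["ee_pos"],s["wrist_force"])
overlay("5","ov5",None,0,{"top":(345,145,75,90),"side":(320,195,105,110)},snap=True)
for n in("top","side"):
    a,b=[cv2.imread(f"pics/{n}{k}.png").astype(int) for k in "05"]
    m=(np.abs(a-b).max(2)>60).astype(np.uint8); k,l,st,_=cv2.connectedComponentsWithStats(m); print(n,[x.tolist() for x in st[1:] if x[4]>12])
E
```

```text
t: 14.25
ee_pos: [376.8, 4.1, 277.4]
eef_rot: [-180.0, 0.1, -170.9]
wrist_force: [-0.7, 0.2, -0.9]
width: 0.005
gripper_force: 0.0
[376.82781709   4.11983707 277.43803294] [-0.68841883  0.21821603 -0.92853753]
top [[385, 167, 7, 6, 34], [403, 170, 6, 6, 26], [370, 175, 10, 13, 70], [382, 189, 5, 11, 24], [407, 193, 6, 5, 24], [292, 200, 107, 122, 4736], [285, 222, 6, 22, 80], [345, 245, 3, 22, 24], [158, 246, 129, 77, 3765], [64, 265, 182, 114, 5792], [39, 268, 35, 54, 1032], [340, 276, 5, 31, 41], [88, 289, 18, 10, 20], [285, 288, 6, 36, 78], [293, 290, 41, 21, 473], [332, 307, 7, 33, 104], [337, 309, 7, 32, 86], [34, 313, 6, 7, 21], [291, 317, 38, 16, 427], [43, 322, 27, 16, 60], [384, 323, 6, 15, 46], [247, 327, 45, 51, 1260], [44, 328, 27, 16, 50], [274, 337, 57, 63, 2212], [350, 342, 36, 58, 815], [237, 382, 35, 18, 369]]
side [[114, 0, 10, 26, 190], [65, 2, 40, 28, 482], [0, 27, 118, 82, 5086], [0, 27, 281, 274, 25892], [280, 53, 30, 27, 535], [210, 61, 10, 9, 31], [273, 69, 6, 10, 16], [211, 74, 7, 6, 14], [256, 84, 41, 31, 578], [269, 107, 14, 14, 58], [248, 114, 71, 70, 1612], [290, 123, 6, 6, 16], [246, 136, 20, 13, 163], [155, 172, 79, 143, 3728], [282, 175, 5, 7, 21], [277, 179, 4, 6, 13], [0, 188, 13, 26, 213], [379, 207, 20, 30, 214], [353, 211, 29, 30, 302], [292, 227, 8, 5, 26], [360, 239, 11, 7, 28], [238, 246, 123, 109, 4551], [367, 256, 13, 9, 51], [401, 264, 7, 6, 28], [386, 282, 8, 6, 34], [115, 306, 38, 68, 547], [235, 358, 17, 11, 77], [133, 372, 94, 28, 978]]
```

View pics/ov5.png

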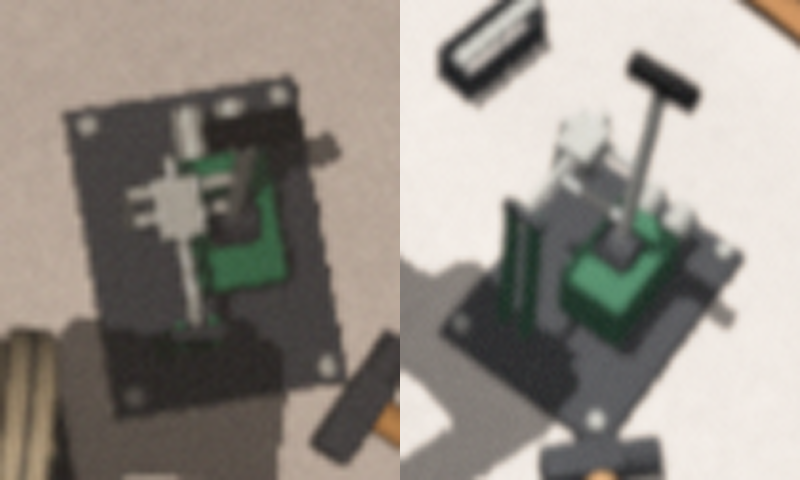

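Top: the arm lies straight from the post to the eye, with the pad at crop (180,207). Side: the pad is at crop (583,135) and the lever stands in float. The dies and mallet look unmoved. Next I'll check the pad's height.

```bash
python3 - <<'E'
from h import *
S=lambda x,y:((x-400)/3.8095+319.5,y/4.3636+194.5)
T=lambda x,y:(x/5.3333+344.5,y/5.3333+144.5)
P,g=tri(S(583,135),T(180,207)); print(loc(P),g)
for a in(0,.1,.2,.3):
    q=np.mean(model(.58,a)["pad"][:4],0); s,t=proj("side",q),proj("top",q)
    print(a,((s-[319.5,194.5])*[3.8095,4.3636]+[400,0]).round(),((t-[344.5,144.5])*5.3333).round())
bs=[cv2.imread(f"pics/{n}{k}.png") for n in("side","top") for k in "05"]
# whole-scene compare for the bystanders
v=[cv2.resize(b,(400,250)) for b in bs]
cv2.imwrite("pics/cmp.png",np.vstack([np.hstack(v[:2]),np.hstack(v[2:])]))
E
```

```text
[  4.3  41.4 137.2] 4.562475076489223
0 [585. 137.] [176. 211.]
0.1 [584. 132.] [178. 213.]
0.2 [582. 127.] [181. 217.]
0.3 [580. 123.] [183. 221.]
```

View pics/cmp.png

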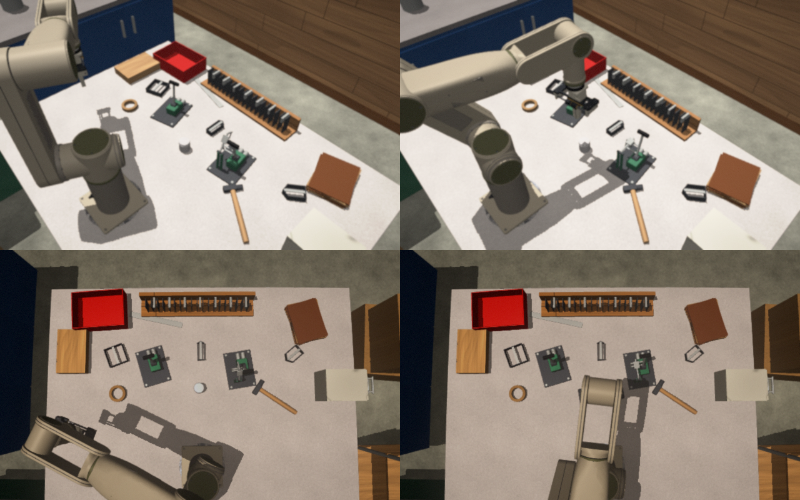

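The pad is at its home position (4, 41, 137 mm against 4, 42, 134.5 mm), the bystanders are where they were, and the robot is clear. I'll hand it in.

```bash
python3 -c "
from bench import bot
print(bot.close_job())"
```

```text
the job is handed in; nothing more can be done
None
```

I handed the job in at about 14 s: the lever clicked into float and stays there, and the snap hook is pressed to a hard stop over the eye. The gate itself was too small to see, so I judged it shut from the 14.6 N stop at home height; the other lever and the loose things look unmoved, and the robot was clear.

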